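# Open the stuck sample jar

### The arm

A 6-joint arm with a two-finger parallel gripper is mounted at the origin on the work surface. World frame = base frame: x ahead of the robot, y to its left, z up, the work surface at z = 0. Lengths are in m, angles in rad, forces in N, time in s.
With the tool pointing down it reaches from about 0.375 to 0.825 m from the base axis. Payload 5.5 kg.
Tool frame: the origin (TCP) lies midway between the tips of the shut fingers; the grasp point (between the pads) lies ctrl.grasp_offset behind it (ctrl.grasp_offset is the distance from the TCP to the grasp point, in m); z points along the fingers, y is the line along which they close (so a half turn about z gives the same grasp; the last joint's range is limited). The gripper opens to 85 mm and grips with 20 to 120 N. Pads are 22 mm wide; open, the fingers measure 114 mm over their backs; the gripper's body (76 mm by 85 mm) begins 54 mm behind the grasp point. The pads swing forward as they close: fully open they stand 13 mm farther back than shut.
Start: joints at [-1.262, 0.314, -0.047, 1.21, 0, 1.571], TCP at [0.182, -0.572, 0.231] pointing down, gripper open.
Joint ranges: [-2.67, 2.67], [-0.69, 1.73], [-1.03, 1.25], [-2.08, 2.16], [-1.42, 1.45], [-3.14, 3.14]. Speed limits (rad/s): [2.39, 2.39, 3.01, 3.14, 3.14, 3.14].

### API

Orientations are given as [roll, pitch, yaw] about the fixed x, y, z axes, in that order (R = Rz(yaw) Ry(pitch) Rx(roll)).
In Python, from plant import ctrl gives the robot as it stands.
- The arm moves only by the tool play_rows, never from a script. Its argument "increments" is a list that holds one entry, the list of rows, each a list of 7 numbers: the shift along the tool's x, y, z in m, then the turn, a rotation vector about the tool's x, y, z in rad, then the opening, from 0 (shut) to 1 (fully open). A call has 1 to 10 rows; each row shifts and turns the commanded pose from where the row before left it, along the tool's axes as they then stand; what a row does not reach is not made up. A row lasts 1/10 s, in which the tool goes at most 50 mm and 8.59 degrees, less where a joint would pass 70% of its speed; a pose out of reach is approached as far as the arm can. A call with a gripper value outside its range is refused whole. The fingers move at their own pace and stop on an object; "newtons" is the grip in N (left out, the last holds). Time passes only in rows, so rows that do not move let the fingers close. It gives the time, the measured TCP pose, the force, the opening and the grip force at its end, in the units of the state.
- ctrl.observe(): the state, without advancing time (a new reading comes with each control period).
- ctrl.grab_frame(name): name is "scene" or "top"; returns a dict with "pixels" (400x640x3 uint8, red, green, blue), "fx", "fy", "cx", "cy" (pixels), "dist_coeffs" ([k1, k2, p1, p2, k3] as OpenCV has them; the pictures are not rectified), "origin" and "attitude" of the camera in the world. Camera axes: x right, y down, z forward; pixel columns grow to the right and rows downward; lengths in m; the calibration is good to about 2 mm. A picture is of the moment at which its call begins. There is no depth.
- ctrl.sign_off(): hands the job in; it is judged then, once.
The state is a dict: "clock": time; "joint_positions": joint angles; "dq": joint speeds; "joint_efforts": joint torques, N m; "eef_pos": TCP position; "tool_rot": TCP orientation; "contact_force": force on the tool from outside, world axes, zero at the start; "torque": the same for the moment, N m; "gripper_width": finger opening in m; "gripper_force": force on a finger pad.
Only numpy, scipy, OpenCV 4.12 (cv2) and the standard library are available. Lean on these libraries where they do the work, as an engineer would, in place of code of your own. Each camera call takes 0.05 s, during which the arm holds its last target. There are 200 camera calls.

### The job

Open the sample jar that stands in the bench holder: break its stuck cap loose anticlockwise with a short hard twist, then spin it on lightly until you feel it meet its stop, without forcing it against the glass stop, and lift it off without pulling the jar up out of its nest. Set the cap down gently in the low tray, right way up (closed top upward) and clear of the rim, leave the jar seated upright in the holder, and do not move the glass, the tape roll or the bottle.

Things in the scene. Friction and masses are not known exactly. Their poses are not given: they have to be found in the camera images.
- cap: Black 16-flat screw cap, 60 mm across flats, 26 mm high, 60 g, on the jar. Origin: centre of its lower edge, z up; a pair of flats faces its x axis, others every 22.5 deg. Opens anticlockwise from above: stiff (0.4 to 1 N m on the tool; 90 N grip is ample) for 20 to 65 deg, then rises 3 mm and spins freely; off its thread after 115 to 145 deg, stopped 12 deg later. Needs two or more grasps.
- jar: Amber glass jar, loose, 0.4 to 0.6 kg: body 77 mm square, 72 mm high, round 43 mm neck to 102 mm. Origin: centre of its base, z up. Closed, the cap's lower edge is 83 mm above it (cap top 109 mm) and a rubber seal in the mouth pushes the cap up with about 35 N until it has risen 3 mm. A cap lifted before it is off its thread carries the jar's weight.
- stops: Two small glass stops on the jar's neck, hidden under the cap, which end the turn both ways. Origin: that of the jar. They bear about 1.2 N m on the cap (50 N together, on a 24 mm radius): near them turn in steps of 0.025 rad (each adds some 0.4 N m once in contact), end when the moment passes 0.3 N m, and turn back 3 to 6 deg before lifting.
- holder: Aluminium holder fixed to the bench, an open square nest 94.5 mm outside, 78.5 mm inside, walls 45 mm high, floor 8 mm thick; the jar stands in it and cannot turn in it by more than 2 deg. Origin: centre of its underside, on the bench.
- tray: Low dark steel tray fixed to the bench, 150 mm square, rim 10 mm high, wall and floor 4 mm thick. Origin: centre of its underside, on the bench. The cap goes inside it.
- wine_glass: Bystander: stemmed tasting glass, 72 mm wide, 165 mm high. Origin: centre of its foot.
- tape_roll: Bystander: roll of blue tape lying flat, 90 mm wide, 25 mm high. Origin: centre of its underside.
- sample_bottle: Bystander: small green bottle, 52 mm wide, 160 mm high. Origin: centre of its underside.
Not all that is in view belongs to the job. Of the things that look like the tray, take the one that is nearest to the robot's base at the start.

How it is judged:
On the way, in this order (a step that is already met when the one before it is completed fails the run):
1. the cap has been turned loose and has risen on its thread, the jar seated (z of cap in the frame of jar above 0.0855 m and z of jar in the frame of holder below 0.0105 m), for 0.1 s.
2. the cap is lifted clear of the neck, the jar still seated (z of cap in the frame of jar above 0.108 m and z of jar in the frame of holder below 0.0105 m), for 0.1 s.
At the end, for the whole second after the job is handed in: The cap lies at rest flat in the tray, closed top up (within 0.1 rad), its centre within 41 mm of the tray's centre along both tray axes (inside the rim), and the jar stands fully down in its holder (within 2.5 mm) and upright (within 0.08 rad) (x of cap in the frame of tray between -0.041 and 0.041 m and y of cap in the frame of tray between -0.041 and 0.041 m and z of cap in the frame of tray below 0.007 m and angle between cap's own z axis and vertical below 0.1 rad and linear speed of cap below 0.02 m/s and z of jar in the frame of holder below 0.0105 m and angle between jar's own z axis and vertical below 0.08 rad); the robot touches nothing.
It fails at once if the cap is forced against the glass stops with more than 50 N (about 1.2 N m) (contact force between cap and stops above 50 N).
It fails at once if the jar is pulled up out of its nest by more than 12 mm or tipped (z of jar in the frame of holder above 0.02 m or angle between jar's own z axis and vertical above 0.2 rad).
It fails at once if the cap is dropped or slammed down (faster than 0.6 m/s near the bench) (height (world z) of cap below 0.05 m and linear speed of cap above 0.6 m/s).
It fails at once if the glass, the tape roll or the bottle is moved by more than 20 mm (distance of any of wine_glass, tape_roll, sample_bottle from where it was at the start of the episode above 0.02 m).
It also fails if it takes over 70 s, if anything falls off the work surface, if the arm or the gripper's body presses on something with over 40 N, if the wrist force passes 120 N, or if a joint passes its speed limit or range.

## Working session

There is one attempt and no reset: what is moved stays moved. The work goes in short steps, Python scripts to look and compute and a tool call to move; the robot and the scene stay as the last step left them, time stands still between calls to the robot, and variables do not carry over. Pictures are saved under pics/ and viewed, at most 10 in all, crops included, and the job is handed in when it is done.

Besides the shell and the picture viewer there is one more tool, called after ">>>" by a JSON object that holds its "api" and its "payload". play_rows: Moves the arm, as the interface text tells. Its arguments: {"type":"object","properties":{"increments":{"type":"array","items":{"type":"array","items":{"type":"array","items":{"type":"number"}}}},"newtons":{"type":"number"}},"required":["increments"]}

```bash
mkdir -p pics; ls
python3 - <<'E'
from plant import ctrl
import cv2
s=ctrl.observe(); print(s, ctrl.grasp_offset)
for n in("scene","top"):
    f=ctrl.grab_frame(n); cv2.imwrite(f"pics/{n}0.png",f["pixels"][:,:,::-1])
    print({k:v for k,v in f.items() if k!="pixels"})
E
```

```text
pics
{'clock': 0.0, 'joint_positions': array([-1.26198436e+00,  3.14247428e-01, -4.80917338e-02,  1.21023215e+00,
       -4.15932713e-07,  1.57078983e+00]), 'dq': array([-0.00040947, -0.0012837 ,  0.00034014,  0.00072771, -0.00130293,
        0.00112763]), 'joint_efforts': array([-6.41924944e-04, -5.39596152e+01,  3.39744222e+01,  1.92860171e-02,
        9.55607425e-05, -1.12268722e-05]), 'eef_pos': array([ 0.18217295, -0.57104319,  0.23041622]), 'tool_rot': array([-3.13981766e+00,  4.04392848e-07,  3.08818470e-01]), 'contact_force': array([ 0.35806336, -0.11401764, -0.15298467]), 'torque': array([-0.01229339, -0.04307368, -0.0492409 ]), 'gripper_force': 0.0, 'gripper_width': 0.08549461741901603} 0.0187
{'fx': 411.8819875670637, 'fy': 411.8819875670637, 'cx': 315.2399022752551, 'cy': 205.86000343454177, 'dist_coeffs': array([-0.01027834,  0.        ,  0.        ,  0.        ,  0.        ]), 'origin': array([ 1.25171236, -0.01489716,  0.87886358]), 'attitude': array([-2.43780493, -0.01117863,  1.55350345])}
{'fx': 362.39446869125044, 'fy': 362.39446869125044, 'cx': 313.0673661003035, 'cy': 201.20268282542034, 'dist_coeffs': array([-0.08556407,  0.        ,  0.        ,  0.        ,  0.        ]), 'origin': array([0.42170359, 0.03208957, 0.92559633]), 'attitude': array([-2.96278635, -0.01269492, -1.55194069])}
```

View pics/scene0.png

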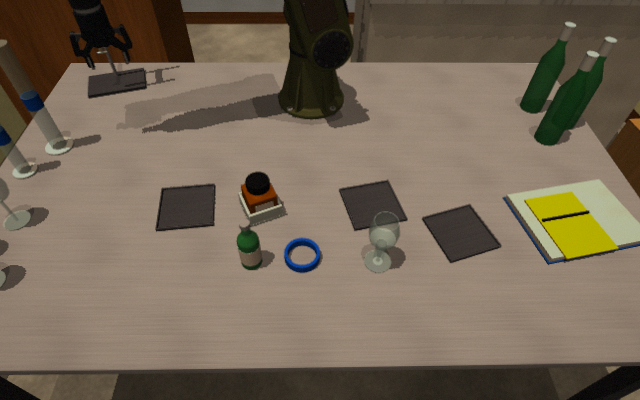

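View pics/top0.png

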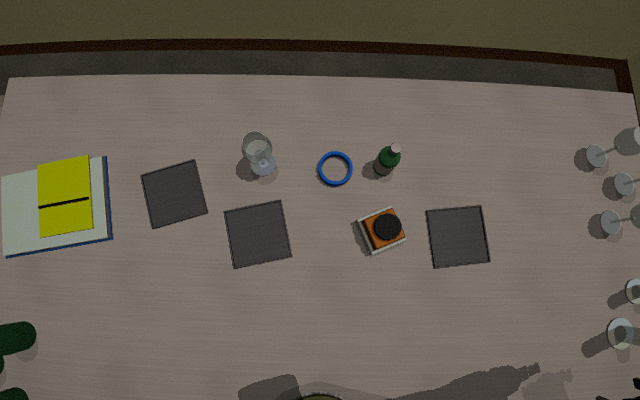

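The scene picture shows the capped jar at (257,184). Tray-like things are at (186,207), (372,204), (461,232), and a dark patch under the gripper at (117,83). In the top picture the cap is at (387,227), with trays at (458,236), (258,234) and (174,193). The glass is at (260,155), the tape at (335,168) and the bottle at (388,160).

```bash
cat > h.py <<'E'
import numpy as np, cv2
from scipy.spatial.transform import Rotation as R
def KD(f): return np.array([[f["fx"],0,f["cx"]],[0,f["fy"],f["cy"]],[0,0,1]]),np.array(f["dist_coeffs"])
def rays(f,uv):
    K,D=KD(f); p=cv2.undistortPoints(np.float64(uv).reshape(-1,1,2),K,D)[:,0]
    return R.from_euler("xyz",f["attitude"]).apply(np.c_[p,np.ones(len(p))])
def plane(f,uv,z):
    d=rays(f,uv); o=np.array(f["origin"]); return o+d*((z-o[2])/d[:,2])[:,None]
def tri(f1,a,f2,b):
    d1=rays(f1,[a])[0];d2=rays(f2,[b])[0];o1=np.array(f1["origin"]);o2=np.array(f2["origin"])
    t=np.linalg.lstsq(np.c_[d1,-d2],o2-o1,rcond=None)[0]
    p,q=o1+t[0]*d1,o2+t[1]*d2; return (p+q)/2,np.linalg.norm(p-q)
def proj(f,P):
    K,D=KD(f); r=R.from_euler("xyz",f["attitude"]).inv()
    return cv2.projectPoints(r.apply(np.atleast_2d(P)-f["origin"]),np.zeros(3),np.zeros(3),K,D)[0][:,0]
E
python3 - <<'E'
from h import *
from plant import ctrl
F={n:ctrl.grab_frame(n) for n in("scene","top")}
import pickle; pickle.dump(F,open("F0.pkl","wb"))
for n,pts in (("scene",[(117,83),(186,207),(372,204),(461,232)]),("top",[(458,236),(258,234),(174,193)])):
    P=plane(F[n],pts,0.005)
    for a,p in zip(pts,P): print(n,a,p.round(3),np.hypot(*p[:2]).round(3))
# dark trays by mask: contours -> minAreaRect -> world
for n in F:
    g=F[n]["pixels"].max(2); m=cv2.morphologyEx((g<85).astype(np.uint8),cv2.MORPH_OPEN,np.ones((3,3)))
    for c in cv2.findContours(m,cv2.RETR_EXTERNAL,cv2.CHAIN_APPROX_NONE)[0]:
        if 150<cv2.contourArea(c)<6000:
            w=plane(F[n],c[:,0].astype(float),0.01 ).astype(np.float32)
            r=cv2.minAreaRect(w[:,:2]); q=cv2.minAreaRect(c); print(n,np.round(q[0]),np.round(q[1]),"world",np.round(r[0],3),np.round(r[1],3),round(r[2],1))
    x={"scene":(225,160,70,80),"top":(345,190,80,80)}[n]
    im=F[n]["pixels"][x[1]:x[1]+x[3],x[0]:x[0]+x[2],::-1]
    globals()[n]=cv2.resize(im,(400,400*x[3]//x[2]),interpolation=cv2.INTER_CUBIC)
a=cv2.resize(scene,(400,400)); cv2.imwrite("pics/crop0.png",np.hstack([a,cv2.resize(top,(400,400))]))
E
```

```text
scene (117, 83) [-0.093 -0.717  0.005] 0.723
scene (186, 207) [ 0.512 -0.35   0.005] 0.62
scene (372, 204) [0.505 0.167 0.005] 0.531
scene (461, 232) [0.604 0.393 0.005] 0.721
top (458, 236) [ 0.505 -0.353  0.005] 0.616
top (258, 234) [0.501 0.162 0.005] 0.526
top (174, 193) [0.602 0.387 0.005] 0.716
scene [ 13. 278.] [22. 26.] world [ 0.729 -0.725] [0.069 0.05 ] 18.0
scene [394. 255.] [23. 17.] world [0.68  0.205] [0.062 0.047] 17.7
scene [256. 236.] [35. 68.] world [ 0.614 -0.147] [0.094 0.206] 78.0
scene [ 36. 217.] [18. 21.] world [ 0.543 -0.743] [0.066 0.049] 14.8
scene [461. 232.] [52. 67.] world [0.607 0.389] [0.152 0.153] 18.0
scene [185. 207.] [42. 62.] world [ 0.512 -0.348] [0.155 0.152] 6.6
scene [373. 204.] [44. 61.] world [0.508 0.165] [0.155 0.151] 13.0
scene [257. 184.] [23. 24.] world [ 0.427 -0.16 ] [0.093 0.07 ] 3.2
scene [ 86. 140.] [ 7. 28.] world [ 0.235 -0.717] [0.038 0.078] 19.9
scene [166. 126.] [13. 27.] world [ 0.158 -0.484] [0.074 0.076] 7.4
scene [622. 152.] [86. 33.] world [0.259 1.007] [0.096 0.455] 61.7
scene [116.  82.] [22. 61.] world [-0.095 -0.715] 
[... 577 characters left out ...]
rld [ 0.532 -0.75 ] [0.07  0.056] 16.9
top [387. 226.] [27. 28.] world [ 0.526 -0.166] [0.072 0.07 ] 89.5
top [634. 216.] [22.  9.] world [ 0.566 -0.878] [0.031 0.064] 81.6
top [457. 236.] [59. 58.] world [ 0.504 -0.35 ] [0.151 0.155] 6.6
top [256. 234.] [59. 60.] world [0.502 0.165] [0.151 0.15 ] 12.9
top [611. 189.] [25. 16.] world [ 0.639 -0.809] [0.068 0.056] 21.8
top [173. 194.] [58. 58.] world [0.6   0.388] [0.152 0.152] 17.8
top [245. 171.] [26. 18.] world [0.664 0.203] [0.072 0.048] 32.6
top [582. 161.] [25. 17.] world [ 0.718 -0.729] [0.069 0.056] 20.7
top [381. 165.] [23. 42.] world [ 0.689 -0.154] [0.06  0.115] 42.9
top [626. 142.] [25. 25.] world [ 0.783 -0.884] [0.077 0.088] 3.7
```

View pics/crop0.png

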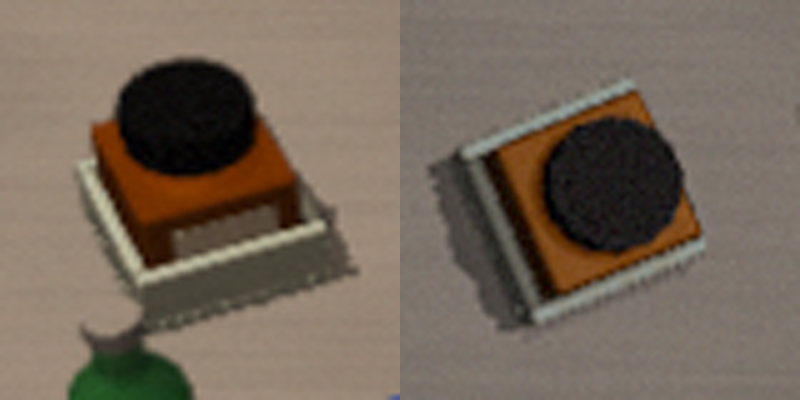

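The crop confirms the choice. The black knurled cap sits on the amber jar in the light holder, centred at about scene (257,184) and top (387,227). The nearest tray is the one at top (256,234), world about (0.505, 0.165), 0.53 m from the base; the others are 0.62 and 0.72 m away, and so is the patch at (117,83). Next I measure precisely.

Run:
```python
from h import *
import pickle; F=pickle.load(open("F0.pkl","rb")); S,T=F["scene"],F["top"]
def blob(f,m,seed):
    n,l,st,c=cv2.connectedComponentsWithStats(m.astype(np.uint8)); i=l[seed[1],seed[0]]; return c[i],(l==i),st[i]
C={}
for n,seed in(("scene",(257,184)),("top",(387,227))):
    p=F[n]["pixels"].astype(int); m=(p.max(2)<60)
    c,mm,st=blob(F[n],m,seed); C[n]=mm
    k=cv2.findContours(mm.astype(np.uint8),cv2.RETR_EXTERNAL,cv2.CHAIN_APPROX_NONE)[0][0]
    h=cv2.convexHull(k); M=cv2.moments(h); cc=(M["m10"]/M["m00"],M["m01"]/M["m00"]); C[n]=cc; print(n,c,cc,st)
print("cap mid",tri(S,C["scene"],T,C["top"]))
for z in(.104,.117): print(z,plane(T,[C["top"]],z),plane(S,[C["scene"]],z))
# tray: rim outline corners in both views -> triangulate
R4={}
for n,seed in(("scene",(373,204)),("top",(256,234))):
    g=F[n]["pixels"].max(2)<85; m=cv2.morphologyEx(g.astype(np.uint8),cv2.MORPH_OPEN,np.ones((3,3)))
    c,mm,st=blob(F[n],m,seed); k=cv2.findContours(mm.astype(np.uint8),cv2.RETR_EXTERNAL,cv2.CHAIN_APPROX_NONE)[0][0]
    R4[n]=cv2.approxPolyDP(cv2.convexHull(k),8,True)[:,0].astype(float); print(n,R4[n].tolist())
if all(len(v)==4 for v in R4.values()):
    Q=proj(S,plane(T,R4["top"],.01))
    P=[tri(S,R4["scene"][np.argmin(np.linalg.norm(R4["scene"]-q,axis=1))],T,t)for q,t in zip(Q,R4["top"])]
    for x in P: print(x[0].round(4),round(x[1],4))
    print("tray",np.mean([x[0] for x in P],0))
# jar body (amber) in top view, holder corners by crop pixels
cr=lambda u,v:(345+(u-400)/5-.4,190+v/5-.4)
H=plane(T,[cr(465,152),cr(632,82),cr(704,242),cr(537,320)],.045); print("holder top corners",H.round(4),H.mean(0))
print([np.degrees(np.arctan2(*(H[(i+1)%4]-H[i])[[1,0]])).round(1) for i in range(4)],[np.linalg.norm(H[(i+1)%4]-H[i]).round(4) for i in range(4)])
```

```text
scene [257.31808279 183.30065359] (257.2802596410844, 183.26116838487974) [245 172  25  23 459]
top [386.71070234 226.56688963] (386.80265053298757, 226.56410256410257) [373 213  29  28 598]
cap mid (array([ 0.51509651, -0.14461016,  0.10281113]), np.float64(0.0022439302491755533))
0.104 [[ 0.51493573 -0.14549981  0.104     ]] [[ 0.51649595 -0.14327823  0.104     ]]
0.117 [[ 0.51346053 -0.14268984  0.117     ]] [[ 0.52883079 -0.14112436  0.117     ]]
scene [[387.0, 181.0], [406.0, 220.0], [354.0, 230.0], [339.0, 189.0]]
top [[280.0, 200.0], [291.0, 256.0], [233.0, 268.0], [224.0, 211.0]]
[ 0.5907  0.1097 -0.0008] 0.0005
[0.447  0.0769 0.0051] 0.0009
[0.4137 0.2214 0.0027] 0.0005
[0.5586 0.2541 0.    ] 0.0011
tray [0.50252343 0.16552936 0.00175557]
holder top corners [[ 0.5365 -0.0862  0.045 ]
 [ 0.5731 -0.1696  0.045 ]
 [ 0.4943 -0.2039  0.045 ]
 [ 0.4552 -0.1212  0.045 ]] [ 0.51475419 -0.14522192  0.045     ]
[np.float64(-66.3), np.float64(-156.5), np.float64(115.3), np.float64(23.3)] [np.float64(0.091), np.float64(0.0859), np.float64(0.0915), np.float64(0.0885)]
```

>>> {"api": "play_rows", "payload": {"increments": [[[0,0,-0.03,0,0,0,1],[0,0,-0.03,0,0,0.1,1]]], "newtons": 90}}

```text
clock: 0.4
eef_pos: [0.182, -0.5707, 0.2908]
tool_rot: [-3.139, 0.0, 0.207]
contact_force: [1.0, -1.5, 0.3]
gripper_width: 0.0852
gripper_force: 0.0
```

```bash
python3 -c "
from plant import ctrl
s=ctrl.observe(); print(s['clock'],s['joint_positions'],s['eef_pos'],s['tool_rot'])"
```

```text
0.4 [-1.26201157e+00  2.99865413e-01  6.85401033e-02  1.34257213e+00
 -9.49178972e-07  1.67278366e+00] [ 0.18203464 -0.57066387  0.29076827] [-3.13850776e+00  3.16669550e-04  2.06797916e-01]
```

>>> {"api": "play_rows", "payload": {"increments": [[[0,0,0,0,0,0.093,1],[0,0,0,0,0,0.094,1],[0.0244,-0.03,0,0,0,0,1],[0.0244,-0.03,0,0,0,0,1],[0.0244,-0.03,0,0,0,0,1],[0.0244,-0.03,0,0,0,0,1],[0.0244,-0.03,0,0,0,0,1],[0.0244,-0.03,0,0,0,0,1],[0.0244,-0.03,0,0,0,0,1],[0.0244,-0.03,0,0,0,0,1]]]}}

```text
clock: 1.4
eef_pos: [0.3729, -0.326, 0.2913]
tool_rot: [3.142, -0.0, 0.022]
contact_force: [-0.1, -1.4, -0.1]
gripper_width: 0.0856
gripper_force: 0.0
```

>>> {"api": "play_rows", "payload": {"increments": [[[0.0244,-0.03,0.01,0,0,0,1],[0.0244,-0.03,0.01,0,0,0,1],[0.0244,-0.03,0.01,0,0,0,1],[0.0244,-0.03,0.01,0,0,0,1],[0.0244,-0.03,0.02,0,0,0,1],[0.0244,-0.03,0.02,0,0,0,1],[0,0,0,0,0,0,1],[0,0,0,0,0,0,1],[0,0,0,0,0,0,1]]]}}

```text
clock: 2.3
eef_pos: [0.5145, -0.1449, 0.2117]
tool_rot: [3.141, -0.0, 0.021]
contact_force: [-0.3, -0.4, 0.4]
gripper_width: 0.0854
gripper_force: 0.0
```

```bash
python3 -c "
from plant import ctrl; import cv2
s=ctrl.observe(); print(s)
f=ctrl.grab_frame('top'); cv2.imwrite('pics/a.png',f['pixels'][100:300,250:510,::-1])
f=ctrl.grab_frame('scene'); cv2.imwrite('pics/b.png',cv2.resize(f['pixels'][60:280,170:400,::-1],None,fx=2.5,fy=2.5))"
```

```text
{'clock': 2.3, 'joint_positions': array([-2.74190885e-01,  1.99413153e-01, -2.40738994e-01,  1.13033827e+00,
       -4.21175617e-04,  2.84611868e+00]), 'dq': array([-0.01454803, -0.00892349,  0.00175827, -0.00397358,  0.00291615,
        0.00141367]), 'joint_efforts': array([ 8.15130584e-01, -4.53748906e+01,  3.30286646e+01, -1.67105970e-02,
        3.50707560e-02, -1.23147958e-03]), 'eef_pos': array([ 0.51452019, -0.14486659,  0.2117495 ]), 'tool_rot': array([ 3.14110065e+00, -1.70012004e-04,  2.12830658e-02]), 'contact_force': array([-0.27181136, -0.43964265,  0.38028572]), 'torque': array([0.00597145, 0.02122748, 0.01932877]), 'gripper_force': 0.0, 'gripper_width': 0.08540225618829249}
```

View pics/b.png

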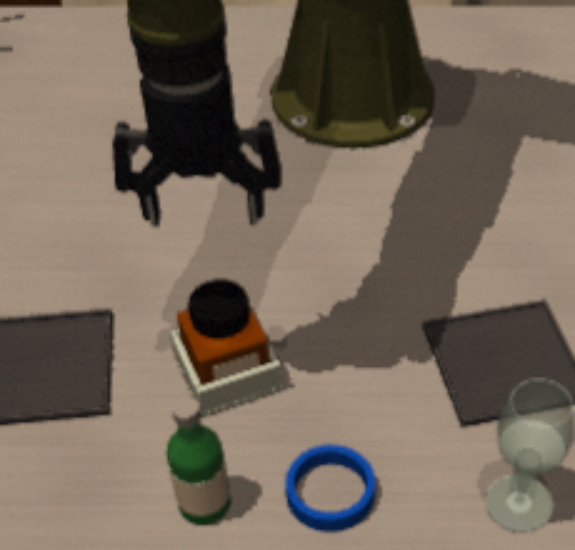

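The gripper stands open above the jar (crop (205,200)), with both fingers clear on either side of the cap at (220,305). I go down and close lightly to feel the centring.

>>> {"api": "play_rows", "payload": {"increments": [[[0.0005,-0.0003,0.03,0,0,0,1],[0,0,0.03,0,0,0,1],[0,0,0.03,0,0,0,1],[0,0,0.02,0,0,0,1],[0,0,0.012,0,0,0,1],[0,0,0.0087,0,0,0,1],[0,0,0,0,0,0,1],[0,0,0,0,0,0,1]]]}}

```text
clock: 3.2
eef_pos: [0.5158, -0.1444, 0.0815]
tool_rot: [3.141, -0.001, 0.021]
contact_force: [-0.2, 0.4, 0.6]
gripper_width: 0.0853
gripper_force: 0.0
```

>>> {"api": "play_rows", "payload": {"increments": [[[0,0,0,0,0,0,0],[0,0,0,0,0,0,0],[0,0,0,0,0,0,0],[0,0,0,0,0,0,0],[0,0,0,0,0,0,0],[0,0,0,0,0,0,0],[0,0,0,0,0,0,0],[0,0,0,0,0,0,0]]], "newtons": 25}}

```text
clock: 4.0
eef_pos: [0.5159, -0.1435, 0.0815]
tool_rot: [-3.141, -0.002, 0.022]
contact_force: [-0.6, 3.2, 6.4]
gripper_width: 0.0598
gripper_force: 26.7
```

```bash
cat > st.py <<'E'
from plant import ctrl
s=ctrl.observe()
for k in ("clock","eef_pos","tool_rot","contact_force","torque","gripper_width","gripper_force"): print(k,s[k])
print("j6",s["joint_positions"][5],"eff6",s["joint_efforts"][5])
E
python3 st.py
```

```text
clock 4.0
eef_pos [ 0.51593753 -0.14349597  0.08151812]
tool_rot [-3.14094475e+00 -1.62743006e-03  2.22717461e-02]
contact_force [-0.64277111  3.16653991  6.36015183]
torque [ 0.50467558  0.11376003 -0.01931417]
gripper_width 0.059812057071475175
gripper_force 26.686083949171007
j6 2.847375692103745 eff6 -0.040821838192641735
```

>>> {"api": "play_rows", "payload": {"increments": [[[0,0,0,0,0,0,0],[0,0,0,0,0,0,0],[0,0,0,0,0,0,0],[0,0,0,0,0,-0.1,0],[0,0,0,0,0,-0.1,0],[0,0,0,0,0,-0.1,0],[0,0,0,0,0,-0.1,0]]], "newtons": 90}}

```text
clock: 4.7
eef_pos: [0.5163, -0.1441, 0.0819]
tool_rot: [3.14, -0.002, 0.424]
contact_force: [-0.3, 1.8, 7.2]
gripper_width: 0.0586
gripper_force: 94.4
```

```bash
python3 st.py
```

```text
clock 4.7
eef_pos [ 0.51628373 -0.14413225  0.08188191]
tool_rot [ 3.14025066e+00 -1.99403967e-03  4.24259514e-01]
contact_force [-0.28865527  1.84895673  7.24718794]
torque [ 0.28432203  0.10715415 -0.87106805]
gripper_width 0.05858597503343937
gripper_force 94.42819353193045
j6 2.4449390724044666 eff6 0.20819411147385836
```

>>> {"api": "play_rows", "payload": {"increments": [[[0,0,0,0,0,-0.1,0],[0,0,0,0,0,-0.1,0],[0,0,0,0,0,-0.1,0]]]}}

```text
clock: 5.0
eef_pos: [0.5167, -0.1444, 0.0821]
tool_rot: [3.139, -0.002, 0.724]
contact_force: [0.1, 2.8, 8.6]
gripper_width: 0.0586
gripper_force: 94.7
```

```bash
python3 st.py
```

```text
clock 5.0
eef_pos [ 0.51672444 -0.14435197  0.08206273]
tool_rot [ 3.13890347e+00 -1.80321797e-03  7.24345818e-01]
contact_force [0.11573208 2.8474468  8.579449  ]
torque [ 0.16883859 -0.15385036 -0.73701671]
gripper_width 0.058645388897843806
gripper_force 94.65554287657142
j6 2.144801221948184 eff6 0.322702182456851
```

>>> {"api": "play_rows", "payload": {"increments": [[[0,0,0,0,0,-0.1,0],[0,0,0,0,0,-0.1,0],[0,0,0,0,0,-0.1,0]]]}}

```text
clock: 5.3
eef_pos: [0.5175, -0.1437, 0.0831]
tool_rot: [3.138, -0.003, 1.026]
contact_force: [-1.9, 4.4, 17.6]
gripper_width: 0.0587
gripper_force: 95.5
```

```bash
python3 st.py
```

```text
clock 5.3
eef_pos [ 0.51747297 -0.14368139  0.08311142]
tool_rot [ 3.13781215e+00 -2.93518925e-03  1.02582289e+00]
contact_force [-1.86913787  4.43251231 17.64451744]
torque [ 0.85260211  0.44695368 -0.28824441]
gripper_width 0.05866739728812538
gripper_force 95.46251021325588
j6 1.8438286899135479 eff6 0.798555538058281
```

Broke loose: the moment fell and the cap pushes up. I follow it upward.

>>> {"api": "play_rows", "payload": {"increments": [[[0,0,-0.001,0,0,-0.05,0],[0,0,-0.001,0,0,0,0],[0,0,0,0,0,0,0]]]}}

```text
clock: 5.6
eef_pos: [0.5173, -0.1438, 0.0839]
tool_rot: [3.138, -0.002, 1.072]
contact_force: [2.8, 3.3, 5.6]
gripper_width: 0.0586
gripper_force: 95.9
```

```bash
python3 st.py
```

```text
clock 5.6
eef_pos [ 0.51726935 -0.14378893  0.08393226]
tool_rot [ 3.13816138e+00 -2.11464599e-03  1.07226870e+00]
contact_force [2.80390367 3.28566529 5.59353959]
torque [ 0.57509505 -0.57037277  0.05761626]
gripper_width 0.0586372606099986
gripper_force 95.92007903382182
j6 1.797403471452666 eff6 0.033732068259269
```

>>> {"api": "play_rows", "payload": {"increments": [[[0,0,0,0,0,0,0.9],[0,0,0,0,0,0,0.9],[0,0,0,0,0,0,0.9],[0,0,0,0,0,0,0.9]]]}}

```text
clock: 6.0
eef_pos: [0.5146, -0.144, 0.0821]
tool_rot: [-3.141, 0.001, 1.072]
contact_force: [0.4, 0.4, -0.2]
gripper_width: 0.077
gripper_force: 0.0
```

```bash
python3 st.py
python3 - <<'E'
from h import *
from plant import ctrl
f=ctrl.grab_frame("scene"); cv2.imwrite("pics/c.png",cv2.resize(f["pixels"][140:240,210:320,::-1],None,fx=5,fy=5,interpolation=cv2.INTER_CUBIC))
E
```

```text
clock 6.0
eef_pos [ 0.51461136 -0.14401255  0.08214494]
tool_rot [-3.14053769e+00  5.89148310e-04  1.07156702e+00]
contact_force [ 0.44741846  0.37090428 -0.18972588]
torque [ 0.03326508 -0.00062702  0.02220687]
gripper_width 0.07704968579906787
gripper_force 0.0
j6 1.7973678751590816 eff6 0.0006933556142030284
```

View pics/c.png

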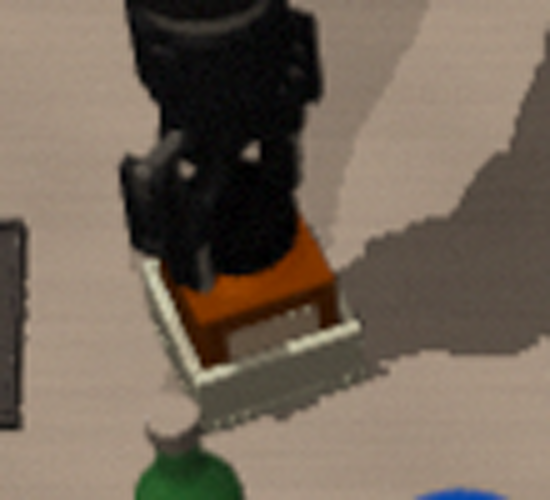

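The picture shows the fingers clear around the cap (crop (240,220)) and the jar still seated in its nest (crop (260,310)). I regrasp lightly, slightly higher.

>>> {"api": "play_rows", "payload": {"increments": [[[0.0013,0.0016,-0.002,0,0,0,0.9],[0,0,0,0,0,0,0],[0,0,0,0,0,0,0],[0,0,0,0,0,0,0],[0,0,0,0,0,0,0],[0,0,0,0,0,0,0],[0,0,0,0,0,0,0]]], "newtons": 25}}

```text
clock: 6.75
eef_pos: [0.5174, -0.1436, 0.0848]
tool_rot: [3.141, -0.0, 1.072]
contact_force: [-1.0, 0.6, 4.0]
gripper_width: 0.06
gripper_force: 27.7
```

```bash
python3 st.py
```

```text
clock 6.75
eef_pos [ 0.51737823 -0.14359061  0.0847964 ]
tool_rot [ 3.14130056e+00 -1.52142525e-04  1.07180656e+00]
contact_force [-0.95590528  0.57581828  3.99300398]
torque [0.12382088 0.14253823 0.01268175]
gripper_width 0.06000036795545096
gripper_force 27.73422674043104
j6 1.7990139944370849 eff6 -0.01527416578028351
```

>>> {"api": "play_rows", "payload": {"increments": [[[0,0,0,0,0,-0.1,0],[0,0,0,0,0,-0.1,0],[0,0,0,0,0,-0.1,0]]]}}

```text
clock: 7.05
eef_pos: [0.5174, -0.1432, 0.0849]
tool_rot: [3.141, -0.001, 1.376]
contact_force: [-1.0, 2.2, 5.3]
gripper_width: 0.0596
gripper_force: 27.9
```

```bash
python3 st.py
```

```text
clock 7.05
eef_pos [ 0.51736101 -0.1431726   0.08489688]
tool_rot [ 3.14137172e+00 -9.69277972e-04  1.37601113e+00]
contact_force [-0.99891661  2.16361324  5.32417353]
torque [ 0.46050617  0.25315154 -0.10873217]
gripper_width 0.059571736707464046
gripper_force 27.93294890318066
j6 1.4949958522864908 eff6 0.9689389541745186
```

>>> {"api": "play_rows", "payload": {"increments": [[[0,0,0,0,0,-0.1,0],[0,0,0,0,0,-0.1,0],[0,0,0,0,0,-0.1,0],[0,0,0,0,0,-0.1,0],[0,0,0,0,0,-0.1,0]]]}}

```text
clock: 7.55
eef_pos: [0.5172, -0.1428, 0.0848]
tool_rot: [3.141, -0.002, 1.876]
contact_force: [-1.0, 4.0, 6.7]
gripper_width: 0.0598
gripper_force: 28.0
```

```bash
python3 st.py
```

```text
clock 7.55
eef_pos [ 0.51716932 -0.14276335  0.08483129]
tool_rot [ 3.14095290e+00 -1.63418476e-03  1.87612797e+00]
contact_force [-1.04967267  4.04184008  6.68449905]
torque [ 0.76560255  0.33576727 -0.09629566]
gripper_width 0.05982708380438351
gripper_force 28.006351401563734
j6 0.9950647576295268 eff6 0.9349914640188217
```

>>> {"api": "play_rows", "payload": {"increments": [[[0,0,0,0,0,-0.05,0],[0,0,0,0,0,-0.05,0],[0,0,0,0,0,-0.05,0],[0,0,0,0,0,0,0]]]}}

```text
clock: 7.95
eef_pos: [0.517, -0.1427, 0.0848]
tool_rot: [3.141, -0.002, 2.023]
contact_force: [-0.3, 4.1, 7.0]
gripper_width: 0.0599
gripper_force: 27.9
```

```bash
python3 st.py
```

```text
clock 7.95
eef_pos [ 0.5170268  -0.14272632  0.08483504]
tool_rot [ 3.14096490e+00 -1.60671729e-03  2.02328091e+00]
contact_force [-0.27845799  4.12916896  6.96665556]
torque [0.65724213 0.43055903 0.04570181]
gripper_width 0.05992036710219368
gripper_force 27.880534613505006
j6 0.8479681703417674 eff6 -0.24927475489676
```

>>> {"api": "play_rows", "payload": {"increments": [[[0,0,0,0,0,-0.05,0],[0,0,0,0,0,-0.05,0],[0,0,0,0,0,-0.025,0],[0,0,0,0,0,-0.025,0]]]}}

```text
clock: 8.35
eef_pos: [0.5169, -0.1427, 0.0848]
tool_rot: [3.141, -0.002, 2.173]
contact_force: [-2.7, 2.1, 6.2]
gripper_width: 0.0601
gripper_force: 28.0
```

```bash
python3 st.py|grep -E "torque|rot"
```

```text
tool_rot [ 3.14093489e+00 -1.68873072e-03  2.17303783e+00]
torque [ 0.66280018  0.53192989 -0.14567214]
```

>>> {"api": "play_rows", "payload": {"increments": [[[0,0,0,0,0,-0.025,0],[0,0,0,0,0,-0.025,0]]]}}

```text
clock: 8.55
eef_pos: [0.5168, -0.1427, 0.0848]
tool_rot: [3.141, -0.002, 2.223]
contact_force: [-2.1, 4.3, 6.5]
gripper_width: 0.0598
gripper_force: 28.1
```

```bash
python3 st.py|grep -E "torque|rot"
```

```text
tool_rot [ 3.14092132e+00 -1.63168949e-03  2.22302188e+00]
torque [ 0.70410486  0.57977834 -0.13237552]
```

>>> {"api": "play_rows", "payload": {"increments": [[[0,0,0,0,0,-0.025,0],[0,0,0,0,0,-0.02,0]]]}}

```text
clock: 8.75
eef_pos: [0.5168, -0.1428, 0.0848]
tool_rot: [3.141, -0.002, 2.268]
contact_force: [-1.9, 3.1, 7.6]
gripper_width: 0.0601
gripper_force: 28.1
```

```bash
python3 st.py|grep -E "torque|rot"
```

```text
tool_rot [ 3.14092592e+00 -1.59096020e-03  2.26790124e+00]
torque [ 0.64196047  0.59503799 -0.1189294 ]
```

>>> {"api": "play_rows", "payload": {"increments": [[[0,0,0,0,0,-0.025,0],[0,0,0,0,0,-0.02,0]]]}}

```text
clock: 8.95
eef_pos: [0.5168, -0.1428, 0.0848]
tool_rot: [3.141, -0.002, 2.313]
contact_force: [-2.5, 3.7, 6.1]
gripper_width: 0.0598
gripper_force: 28.1
```

```bash
python3 st.py|grep -E "torque|rot"
```

```text
tool_rot [ 3.14097221e+00 -1.53705811e-03  2.31287125e+00]
torque [ 0.62428813  0.60481657 -0.16852132]
```

>>> {"api": "play_rows", "payload": {"increments": [[[0,0,0,0,0,-0.025,0],[0,0,0,0,0,-0.02,0]]]}}

```text
clock: 9.15
eef_pos: [0.5167, -0.1428, 0.0848]
tool_rot: [3.141, -0.002, 2.358]
contact_force: [-2.5, 2.8, 6.4]
gripper_width: 0.0595
gripper_force: 28.1
```

```bash
python3 st.py|grep -E "torque|rot"
```

```text
tool_rot [ 3.14103673e+00 -1.53915718e-03  2.35779989e+00]
torque [ 0.59529558  0.61277368 -0.10824725]
```

>>> {"api": "play_rows", "payload": {"increments": [[[0,0,0,0,0,-0.025,0],[0,0,0,0,0,-0.02,0]]]}}

```text
clock: 9.35
eef_pos: [0.5167, -0.1429, 0.0848]
tool_rot: [3.141, -0.001, 2.403]
contact_force: [-3.7, 3.2, 6.7]
gripper_width: 0.0598
gripper_force: 28.1
```

```bash
python3 st.py|grep -E "torque|rot"
```

```text
tool_rot [ 3.14103369e+00 -1.47065204e-03  2.40280210e+00]
torque [ 0.5310639   0.57706339 -0.0903934 ]
```

>>> {"api": "play_rows", "payload": {"increments": [[[0,0,0,0,0,-0.025,0],[0,0,0,0,0,-0.02,0]]]}}

```text
clock: 9.55
eef_pos: [0.5166, -0.1429, 0.0848]
tool_rot: [3.141, -0.001, 2.448]
contact_force: [-2.3, 2.1, 6.7]
gripper_width: 0.0598
gripper_force: 28.1
```

```bash
python3 st.py|grep -E "torque|rot"
```

```text
tool_rot [ 3.14115684e+00 -1.45922958e-03  2.44776365e+00]
torque [ 0.57874427  0.70688645 -0.10449112]
```

>>> {"api": "play_rows", "payload": {"increments": [[[0,0,0,0,0,-0.025,0],[0,0,0,0,0,-0.02,0]]]}}

```text
clock: 9.75
eef_pos: [0.5166, -0.143, 0.0848]
tool_rot: [3.141, -0.001, 2.493]
contact_force: [-2.8, 2.5, 6.1]
gripper_width: 0.0595
gripper_force: 28.1
```

```bash
python3 st.py|grep -E "torque|rot"
```

```text
tool_rot [ 3.14119135e+00 -1.32897666e-03  2.49272317e+00]
torque [ 0.48050606  0.62931663 -0.10877468]
```

>>> {"api": "play_rows", "payload": {"increments": [[[0,0,0,0,0,-0.025,0],[0,0,0,0,0,-0.02,0]]]}}

```text
clock: 9.95
eef_pos: [0.5166, -0.143, 0.0848]
tool_rot: [3.141, -0.001, 2.538]
contact_force: [-3.0, 2.7, 6.5]
gripper_width: 0.0599
gripper_force: 28.1
```

```bash
python3 st.py|grep -E "torque|rot"
```

```text
tool_rot [ 3.14125462e+00 -1.31406799e-03  2.53772443e+00]
torque [ 0.478237    0.6096809  -0.11221074]
```

>>> {"api": "play_rows", "payload": {"increments": [[[0,0,0,0,0,-0.025,0],[0,0,0,0,0,-0.02,0]]]}}

```text
clock: 10.15
eef_pos: [0.5166, -0.1431, 0.0848]
tool_rot: [3.141, -0.001, 2.583]
contact_force: [-3.2, 3.5, 6.1]
gripper_width: 0.0598
gripper_force: 28.1
```

```bash
python3 st.py|grep -E "torque|rot"
```

```text
tool_rot [ 3.14126560e+00 -1.22985969e-03  2.58266039e+00]
torque [ 0.45001532  0.69051651 -0.14985749]
```

>>> {"api": "play_rows", "payload": {"increments": [[[0,0,0,0,0,-0.025,0],[0,0,0,0,0,-0.02,0]]]}}

```text
clock: 10.35
eef_pos: [0.5166, -0.1432, 0.0848]
tool_rot: [3.141, -0.001, 2.628]
contact_force: [-4.1, 2.9, 7.5]
gripper_width: 0.0597
gripper_force: 28.1
```

```bash
python3 st.py|grep -E "torque|rot"
```

```text
tool_rot [ 3.14135195e+00 -1.17208266e-03  2.62759197e+00]
torque [ 0.36088598  0.6321044  -0.18493001]
```

>>> {"api": "play_rows", "payload": {"increments": [[[0,0,0,0,0,-0.025,0]]]}}

```text
clock: 10.45
eef_pos: [0.5166, -0.1432, 0.0848]
tool_rot: [3.141, -0.001, 2.653]
contact_force: [-2.0, 2.0, 6.5]
gripper_width: 0.0602
gripper_force: 28.1
```

```bash
python3 st.py|grep -E "torque|rot"
```

```text
tool_rot [ 3.14136453e+00 -1.08169229e-03  2.65267503e+00]
torque [ 0.4106383   0.63067526 -0.10489413]
```

>>> {"api": "play_rows", "payload": {"increments": [[[0,0,0,0,0,-0.025,0],[0,0,0,0,0,-0.02,0]]]}}

```text
clock: 10.65
eef_pos: [0.5166, -0.1432, 0.0848]
tool_rot: [3.141, -0.001, 2.698]
contact_force: [-3.1, 2.3, 7.0]
gripper_width: 0.0599
gripper_force: 28.2
```

```bash
python3 st.py|grep -E "torque|rot"
```

```text
tool_rot [ 3.14121559e+00 -1.14003541e-03  2.69756471e+00]
torque [ 0.51300894  0.70200104 -0.16516249]
```

>>> {"api": "play_rows", "payload": {"increments": [[[0,0,0,0,0,-0.025,0],[0,0,0,0,0,-0.02,0]]]}}

```text
clock: 10.85
eef_pos: [0.5164, -0.1428, 0.0848]
tool_rot: [3.14, -0.002, 2.742]
contact_force: [-3.8, 3.1, 8.0]
gripper_width: 0.0596
gripper_force: 29.0
```

```bash
python3 st.py|grep -E "torque|rot"
```

```text
tool_rot [ 3.14048020e+00 -1.72330885e-03  2.74152117e+00]
torque [ 0.79173774  0.79207652 -0.93220727]
```

Stop met (moment 0.93 N m). I turn back about 4.5° from the stop.

>>> {"api": "play_rows", "payload": {"increments": [[[0,0,0,0,0,0.06,0],[0,0,0,0,0,0.06,0],[0,0,0,0,0,0,0]]]}}

```text
clock: 11.15
eef_pos: [0.5168, -0.144, 0.0849]
tool_rot: [-3.14, -0.0, 2.62]
contact_force: [-3.2, -0.8, 6.5]
gripper_width: 0.0601
gripper_force: 28.0
```

```bash
python3 st.py
```

```text
clock 11.15
eef_pos [ 0.51676097 -0.14397395  0.08486256]
tool_rot [-3.14041435e+00 -1.36791934e-04  2.62024821e+00]
contact_force [-3.24709259 -0.80630463  6.49511317]
torque [-0.08515184  0.59714507 -0.06089517]
gripper_width 0.06013434992905658
gripper_force 28.00620392197743
j6 0.250310053001248 eff6 0.24712102487683296
```

>>> {"api": "play_rows", "payload": {"increments": [[[0,0,0,0,0,0,0],[0,0,0,0,0,0,0],[0,0,-0.002,0,0,0,0],[0,0,-0.002,0,0,0,0]]], "newtons": 40}}

```text
clock: 11.55
eef_pos: [0.5166, -0.1435, 0.0882]
tool_rot: [-3.141, -0.001, 2.622]
contact_force: [-1.2, 0.5, -1.6]
gripper_width: 0.0596
gripper_force: 43.3
```

```bash
python3 st.py
```

```text
clock 11.55
eef_pos [ 0.5165857  -0.14349398  0.08815755]
tool_rot [-3.14113876e+00 -1.20696251e-03  2.62176305e+00]
contact_force [-1.21836408  0.49892198 -1.63147102]
torque [-0.02765852  0.20986807 -0.01531024]
gripper_width 0.059555682260187544
gripper_force 43.25426984578371
j6 0.24897420591570457 eff6 0.0013501722423825413
```

>>> {"api": "play_rows", "payload": {"increments": [[[0,0,-0.003,0,0,0,0],[0,0,-0.003,0,0,0,0],[0,0,0,0,0,0,0]]]}}

```text
clock: 11.85
eef_pos: [0.5169, -0.1435, 0.0948]
tool_rot: [-3.141, -0.001, 2.622]
contact_force: [-3.4, -0.3, -0.0]
gripper_width: 0.0594
gripper_force: 43.6
```

```bash
python3 st.py|grep -E "force|pos"
```

```text
eef_pos [ 0.51689359 -0.14349921  0.09478672]
contact_force [-3.36307982e+00 -2.58968840e-01 -2.85597085e-03]
gripper_force 43.60539313405752
```

Free of the thread; lift on.

>>> {"api": "play_rows", "payload": {"increments": [[[0,0,-0.005,0,0,0,0],[0,0,-0.005,0,0,0,0],[0,0,-0.006,0,0,0,0],[0,0,-0.008,0,0,0,0],[0,0,-0.01,0,0,0,0],[0,0,0,0,0,0,0],[0,0,-0.02,0,0,0,0],[0,0,-0.03,0,0,0,0],[0,0,-0.03,0,0,0,0],[0,0,0,0,0,0,0]]]}}

```text
clock: 12.85
eef_pos: [0.5199, -0.1443, 0.2129]
tool_rot: [3.14, 0.007, 2.622]
contact_force: [0.9, -0.3, 0.6]
gripper_width: 0.0598
gripper_force: 43.5
```

```bash
python3 st.py
python3 - <<'E'
from plant import ctrl; import cv2
f=ctrl.grab_frame("scene"); cv2.imwrite("pics/d.png",cv2.resize(f["pixels"][60:280,170:400,::-1],None,fx=2.5,fy=2.5))
E
```

```text
clock 12.85
eef_pos [ 0.51988429 -0.14429672  0.21291849]
tool_rot [3.13978308 0.00695382 2.62178581]
contact_force [ 0.92076525 -0.34534812  0.6005688 ]
torque [ 0.01342761 -0.0224818   0.0579476 ]
gripper_width 0.0597887555134469
gripper_force 43.54245265480131
j6 0.2490358396891449 eff6 4.500612703850493e-05
```

View pics/d.png

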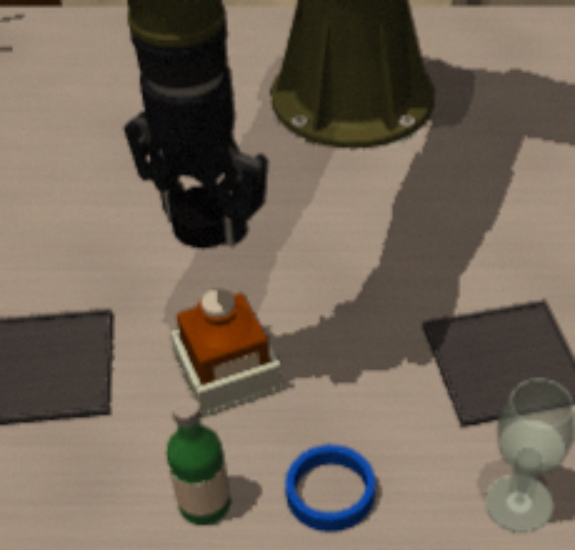

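The cap is in the gripper (crop (210,225)). The jar is still seated in the nest with its bare light mouth at (217,303), and nothing else moved. I carry the cap to the tray.

>>> {"api": "play_rows", "payload": {"increments": [[[0.009,0.014,0,0,0,0,0],[0.0187,0.0289,0,0,0,0,0],[0.0187,0.0289,0,0,0,0,0],[0.0187,0.0289,0,0,0,0,0],[0.0187,0.0289,0,0,0,0,0],[0.0187,0.0289,0,0,0,0,0],[0.0187,0.0289,0,0,0,0,0],[0.0187,0.0289,0,0,0,0,0],[0.0187,0.0289,0,0,0,0,0],[0.009,0.0145,0,0,0,0,0]]]}}

```text
clock: 13.9
eef_pos: [0.4989, 0.168, 0.207]
tool_rot: [-3.14, -0.003, 2.625]
contact_force: [-0.1, 0.1, -0.3]
gripper_width: 0.0595
gripper_force: 43.5
```

>>> {"api": "play_rows", "payload": {"increments": [[[0,0,0,0,0,0,0],[0,0,0.02,0,0,0,0],[0,0,0.03,0,0,0,0],[0,0,0.03,0,0,0,0],[0,0,0.03,0,0,0,0],[0,0,0.03,0,0,0,0],[0,0,0.02,0,0,0,0],[0,0,0.01,0,0,0,0],[0,0,0,0,0,0,0]]]}}

```text
clock: 14.8
eef_pos: [0.4989, 0.1641, 0.0369]
tool_rot: [-3.139, -0.002, 2.621]
contact_force: [-0.2, -0.6, -1.4]
gripper_width: 0.0597
gripper_force: 43.5
```

```bash
python3 st.py
python3 - <<'E'
from plant import ctrl; import cv2
f=ctrl.grab_frame("scene"); cv2.imwrite("pics/e.png",cv2.resize(f["pixels"][110:260,300:480,::-1],None,fx=4,fy=4))
E
```

```text
clock 14.8
eef_pos [0.49888273 0.16413975 0.0369019 ]
tool_rot [-3.13865345e+00 -2.47051494e-03  2.62131850e+00]
contact_force [-0.15136518 -0.58319635 -1.37681174]
torque [-0.02714539 -0.00514536 -0.00741744]
gripper_width 0.05967113790178493
gripper_force 43.51753952912986
j6 0.838210821167828 eff6 -0.00014391765944310464
```

View pics/e.png

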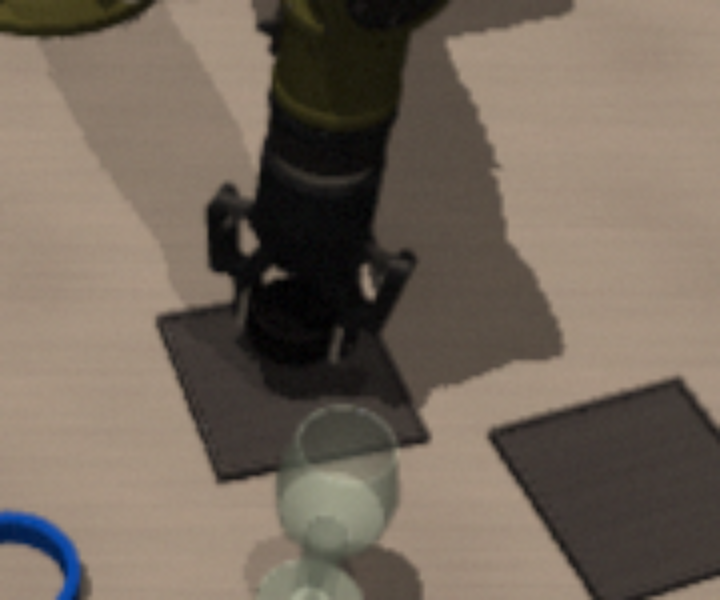

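The cap is held level above the tray (crop (295,320)), and the gripper is clear of the glass at (340,480). I lower it.

>>> {"api": "play_rows", "payload": {"increments": [[[-0.003,0.0028,0.01,0,0,0,0],[0,0,0.01,0,0,0,0],[0,0,0.006,0,0,0,0],[0,0,0.004,0,0,0,0],[0,0,0.002,0,0,0,0],[0,0,0,0,0,0,0]]]}}

```text
clock: 15.45
eef_pos: [0.5045, 0.166, 0.0063]
tool_rot: [-3.141, -0.0, 2.622]
contact_force: [0.0, -0.2, -1.2]
gripper_width: 0.0594
gripper_force: 43.5
```

>>> {"api": "play_rows", "payload": {"increments": [[[0,0,0.002,0,0,0,0],[0,0,0.002,0,0,0,0],[0,0,0,0,0,0,0]]]}}

```text
clock: 15.75
eef_pos: [0.5046, 0.166, 0.0025]
tool_rot: [-3.141, -0.0, 2.622]
contact_force: [0.1, 0.1, -0.8]
gripper_width: 0.0594
gripper_force: 43.5
```

>>> {"api": "play_rows", "payload": {"increments": [[[0,0,0.002,0,0,0,0],[0,0,0.001,0,0,0,0],[0,0,0,0,0,0,0]]]}}

```text
clock: 16.05
eef_pos: [0.5046, 0.166, -0.0006]
tool_rot: [-3.141, -0.0, 2.622]
contact_force: [0.6, 0.2, 0.1]
gripper_width: 0.0599
gripper_force: 43.5
```

>>> {"api": "play_rows", "payload": {"increments": [[[0,0,0.001,0,0,0,0],[0,0,0.001,0,0,0,0],[0,0,0,0,0,0,0]]]}}

```text
clock: 16.35
eef_pos: [0.5048, 0.166, -0.0009]
tool_rot: [3.141, 0.0, 2.622]
contact_force: [-6.0, -1.7, 16.7]
gripper_width: 0.0597
gripper_force: 52.5
```

>>> {"api": "play_rows", "payload": {"increments": [[[0,0,-0.0015,0,0,0,0],[0,0,0,0,0,0,0],[0,0,0,0,0,0,0.75],[0,0,0,0,0,0,0.85],[0,0,0,0,0,0,1],[0,0,0,0,0,0,1],[0,0,0,0,0,0,1],[0,0,0,0,0,0,1],[0,0,0,0,0,0,1]]], "newtons": 20}}

```text
clock: 17.25
eef_pos: [0.5047, 0.166, -0.0009]
tool_rot: [3.142, -0.0, 2.622]
contact_force: [0.2, -0.1, -0.3]
gripper_width: 0.0852
gripper_force: 0.0
```

>>> {"api": "play_rows", "payload": {"increments": [[[0,0,-0.003,0,0,0,1],[0,0,-0.005,0,0,0,1],[0,0,-0.01,0,0,0,1],[0,0,-0.02,0,0,0,1],[0,0,-0.04,0,0,0,1],[0,0,-0.04,0,0,0,1],[0,0,-0.04,0,0,0,1],[0,0,-0.04,0,0,0,1],[0,0,0,0,0,0,1]]]}}

```text
clock: 18.15
eef_pos: [0.5083, 0.1671, 0.2041]
tool_rot: [3.134, 0.007, 2.622]
contact_force: [1.4, 0.2, -0.0]
gripper_width: 0.0854
gripper_force: 0.0
```

>>> {"api": "play_rows", "payload": {"increments": [[[-0.015,-0.025,0,0,0,0,1],[-0.015,-0.025,0,0,0,0,1],[-0.015,-0.025,0,0,0,0,1],[-0.015,-0.025,0,0,0,0,1],[-0.015,-0.025,0,0,0,0,1],[0,0,0,0,0,0,1],[0,0,0,0,0,0,1],[0,0,0,0,0,0,1]]]}}

```text
clock: 18.95
eef_pos: [0.5077, 0.0209, 0.1972]
tool_rot: [3.141, -0.0, 2.622]
contact_force: [0.4, -0.2, -0.1]
gripper_width: 0.0852
gripper_force: 0.0
```

```bash
python3 st.py
python3 - <<'E'
from h import *
from plant import ctrl
F={n:ctrl.grab_frame(n) for n in("scene","top")}
a=F["scene"]["pixels"][130:280,200:420,::-1]; b=F["top"]["pixels"][120:280,210:430,::-1]
cv2.imwrite("pics/f.png",cv2.resize(np.hstack([cv2.resize(a,(220,160)),b]),None,fx=1.8,fy=2.4,interpolation=cv2.INTER_CUBIC))
C={}
for n,p in F.items():
    u=proj(p,[[.5045,.166,.017]])[0].astype(int)
    m=(p["pixels"].max(2)<45).astype(np.uint8); k=np.zeros_like(m); k[u[1]-20:u[1]+20,u[0]-20:u[0]+20]=1
    cs=cv2.findContours(m*k,cv2.RETR_EXTERNAL,cv2.CHAIN_APPROX_NONE)[0]; h=cv2.convexHull(max(cs,key=cv2.contourArea)); M=cv2.moments(h)
    C[n]=(M["m10"]/M["m00"],M["m01"]/M["m00"]); print(n,u,C[n],cv2.boundingRect(h))
print(tri(F["scene"],C["scene"],F["top"],C["top"]))
E
```

```text
clock 18.95
eef_pos [0.50770709 0.02088059 0.19720177]
tool_rot [ 3.14118673e+00 -1.24775171e-04  2.62226278e+00]
contact_force [ 0.43580755 -0.15121295 -0.12066257]
torque [-0.03680281 -0.06758009  0.01503729]
gripper_width 0.08523951111448741
gripper_force 0.0
j6 0.5601668825425711 eff6 0.002567613119026646
scene [372 201] (371.4652254064018, 196.2790346907994) (352, 181, 40, 32)
top [255 231] (247.6802523047064, 237.92721979621544) (238, 220, 18, 31)
(array([0.48837658, 0.17512655, 0.02046286]), np.float64(0.019709469985237923))
```

View pics/f.png

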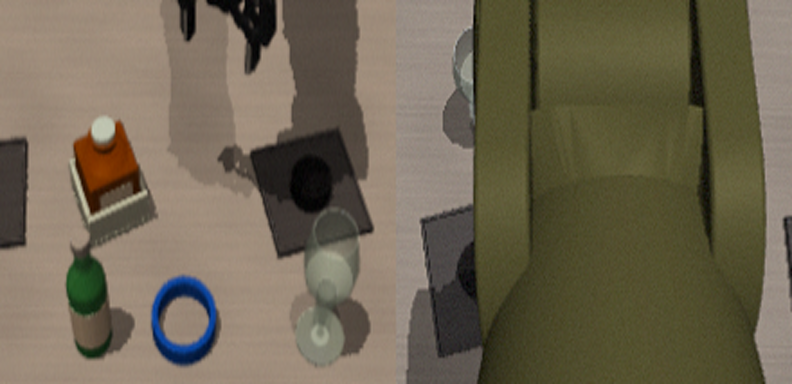

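The cap lies flat, top up, in the middle of the nearest tray (left crop (312,183)). The jar is seated upright and open (105,165), and the bystanders are where they were. The two-view estimate is spoiled because the arm hides the tray in the top view. The scene view and the release pose both agree with the tray centre. I hand in.

```bash
python3 -c "
from plant import ctrl; print(ctrl.sign_off())"
```

```text
the job is handed in; nothing more can be done
None
```

The job is handed in with no verdict shown: the cap came off and lies closed top up near the middle of the nearest tray, the jar looks seated and upright, the bystanders look unmoved, and the turn met the glass stop at a 0.93 N m reading, above the 0.3 N m guide but under the 1.2 N m limit.

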